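# Hang the cleaning basket on the drip-dry rail

### The job

Take the wire cleaning basket with the blue handle from the right-hand bench and hang it on the rail of the drip-dry stand, at the free place above the steel drip tray: lift its hook over the rail's front lip and lower it until the hook's toe rests on the channel floor behind the lip, so that the basket hangs straight. Set it down in the channel gently rather than letting it drop, and leave the basket that already hangs there and the small things on the bench where they are.

Things in the scene. Friction and masses are not known exactly. Their poses are not given: they have to be found in the camera images.
- basket: Wire basket with blue handle, watch cases in it, 0.2 to 0.45 kg, upright on the right bench (top at z = -5 mm). Origin: centre of the underside; z up, +x to the hook side. 62 mm in x, 82 in y, 42 high. Hanger plate at x = 27 to 32, 60 wide, up to z = 130, carries hook and handle. A seated basket has its origin 50 mm above the left bench, at x = 0 to 4 mm in the rack's frame, axes parallel.
- basket_grip (a point): Middle of the basket's blue grip, at (3, 0, 165) mm in its frame, nearly above the centre of mass (5 to 10 mm to +x). The grip is 24 mm wide in y (pinch it across y), 9 thick, 52 long; it leans 35 degrees from vertical towards the basket's -x, running up along (-0.574, 0, 0.819).
- basket_toe (a point): Middle of the lower edge of the hook's toe, at (44.5, 0, 105) mm in the basket's frame. From the plate's top the hook bridges to +x (z = 125 to 130) and turns down: toe at x = 42 to 47, 44 mm wide in y, z = 105 to 130. Open slot of 10 mm between plate (x = 32) and toe (x = 42), 20 deep.
- rack: Fixed drip-dry stand on the left bench: white back panel, steel J-rail across its front, white hood above. Origin on the bench top (z = 0), below where a seated basket's origin comes; z up, +x away from the worker into the stand, y along the rail. Rail from y = -105 to 105 mm, closed by end caps; two hanging places, at y = 55 and -55 mm, one taken.
- rack_channel (a point): Middle of the rail's channel floor, at (50, 0, 155) mm in the rack's frame. The channel is open above, 16 mm wide inside (x = 42 to 58); its back wall (x = 58 to 62) goes up to z = 190. The toe stands on this floor when seated.
- rack_lip (a point): Middle of the top edge of the rail's front lip, at (40, 0, 167) mm in the rack's frame: 4 mm thick (x = 38 to 42), 12 mm above the channel floor. The toe has to pass over it.
- rack_bar (a point): Foremost point of the round stand-off bar (12 mm thick, along y), at (34, 0, 95) mm in the rack's frame; the back of the hanger plate of a hanging basket leans on it, which keeps the basket upright to about 2 degrees.
- rack_hood (a point): Lower front edge of the fixed white hood, at (-5, 0, 350) mm in the rack's frame; hood x = -5 to 130, y = -105 to 105, z = 346 to 408. It overhangs the grip of a hanging basket: the tool must lean back towards the worker, about 35 degrees as the grip leans.
- tray: Steel drip tray, fixed, 86 x 100 x 16 mm, on the bench under the free place of the rail. Origin: centre of its underside, at x = 0 and y = 55 or -55 mm in the rack's frame. The basket belongs straight above it.
- other_basket: Basket of the same make with a yellow handle, empty, 0.24 kg, already hanging loose on the other place of the rail, to be left there. Origin: centre of its underside, axes and sizes as for the blue one.
- loupe: Black eye loupe, 37 mm across, 28 mm high, loose bystander on the front of the left bench; origin under its centre.
- ink_bottle: Small dark glass bottle with black cap, 28 mm across, 40 mm high, loose bystander on the front of the left bench; origin under its centre.
- black_tin: Round black tin, 34 mm across, 30 mm high, loose bystander on the right bench; origin under its centre.
- ring_dies: Stack of round nylon dies, 46 mm across, 36 mm high, loose bystander at the back of the right bench; origin under its centre.
- other_basket_toe (a point): Middle of the lower edge of the hook's toe of the yellow-handled basket, at (44.5, 0, 105) mm in that basket's frame.
- upright_edge (a point): Front edge of the fixed upright board that stands between the two benches, 21 mm thick (y = -22 to 0 mm), from x = 570 mm back to the wall, reaching above z = 900 mm. Carry the basket past in front of it. The fixed microscope to the right of the basket (its head near x = 385, y = -620, up to z = 330 mm) stands close beside the gripper at the start: rise first.

How it is judged:
On the way, in this order (a step that is already met when the one before it is completed fails the run):
1. the blue-handled basket is in the gripper and clear of the bench (height (world z) of basket above 0.02 m and contact force between the fingers and basket above 1 N), for 0.2 s.
2. still held, it is above the tray with its toe over the channel, higher than the lip (x of basket_toe in the frame of rack between 0.042 and 0.06 m and horizontal distance between basket and tray below 0.04 m and z of basket_toe in the frame of rack above 0.165 m and contact force between the fingers and basket above 1 N), for 0.1 s.
At the end, for the whole second after the job is handed in: Blue basket released, at rest, hung: toe on the channel floor (within 5 mm) between lip and back wall, basket within 0.12 rad of upright and 0.15 rad of square to the rail, origin within 25 mm horizontally of the tray's centre. Yellow basket still seated on the rail, at rest (z of basket_toe in the frame of rack between 0.151 and 0.16 m and x of basket_toe in the frame of rack between 0.041 and 0.058 m and angle between basket's own z axis and vertical below 0.12 rad and angle between the x axis of basket and the x axis of rack, either way round below 0.15 rad and horizontal distance between basket and tray below 0.025 m and z of other_basket_toe in the frame of rack between 0.151 and 0.16 m and linear speed of each of basket, other_basket below 0.02 m/s); the robot touches nothing.
It fails at once if the blue-handled basket is dropped (it moves faster than 0.3 m/s while the gripper does not hold it) (linear speed of basket above 0.3 m/s and contact force between the fingers and basket below 0.2 N).
It fails at once if the hanging yellow-handled basket is pushed more than 20 mm (distance of other_basket from where it was at the start of the episode above 0.02 m).
It fails at once if a small thing on the bench is moved more than 30 mm (distance of any of loupe, ink_bottle, black_tin, ring_dies from where it was at the start of the episode above 0.03 m).
It also fails if it takes over 48 s, if anything falls off the work surface, if the arm or the gripper's body presses on something with over 40 N, if the wrist force passes 120 N, or if a joint passes its speed limit or range.

### The arm

A 6-joint arm with a two-finger parallel gripper is mounted at the origin on a cart in front of the work surface, level with it; the furniture and walls round the work are solid. World frame = base frame: x ahead of the robot, y to its left, z up, the work surface at z = 0. Lengths are in m, angles in rad, forces in N, time in s.
With the tool pointing down it reaches from about 0.375 to 0.975 m from the base axis. Payload 3.8 kg.
Tool frame: the origin (TCP) lies at the very end of the fingers, on their centre line; the grasp point (between the pads) lies 19 mm behind it; z points along the fingers, y is the line along which they close (so a half turn about z gives the same grasp; the last joint's range is limited). The gripper opens to 88 mm and grips with 3 to 60 N. Pads are 18 mm wide; open, the fingers measure 123 mm over their backs; the gripper's body (75 mm by 187 mm) begins 45 mm behind the grasp point.
Start: joints at [-1.36, 0.264, 1.604, -0, 1.274, -0.037], TCP at [0.166, -0.654, 0.202] pointing down, gripper open.
Joint ranges: [-2.63, 2.63], [-0.94, 2.18], [0.31, 2.57], [-1.31, 4.45], [0, 2.66], [-2.55, 2.55]. Speed limits (rad/s): [2.57, 2.57, 3.14, 3.14, 3.14, 3.14].

### API

Orientations are given as a unit quaternion [w, x, y, z].
In Python, from station import r gives the robot as it stands. The module is installed in compiled form; this text tells all that it offers.
- The arm moves only by the shell command python3 -m inch 'ROWS'. ROWS is JSON, a list of rows, each a list of 3 entries, a list of its own where there are three numbers: the shift along the world's x, y, z normalised to -1 to 1, where 1 is 0.08 m, then the turn, a rotation vector about the world's x, y, z normalised to -1 to 1, where 1 is 0.5 rad, then the opening, from 0 (shut) to 1 (fully open). In form: [[[tx, ty, tz], [wx, wy, wz], claw], ...]. A call has 1 to 20 rows; each row is the pose to reach, as a shift and turn from the pose commanded when the call began; what a row does not reach only later rows make up. A row lasts 1/12 s, in which the tool goes at most 41.7 mm and 7.16 degrees, less where a joint would pass 70% of its speed; a pose out of reach is approached as far as the arm can. A call with a number of a shift or a turn outside -1 to 1 is refused whole. A call with a gripper value outside its range is refused whole. The fingers move at their own pace and stop on an object; the grip force is fixed at half the most. Time passes only in rows, so rows that repeat a pose let the fingers close. It gives the time, the measured TCP pose, the force, the opening and the grip force at its end, in the units of the state.
- r.read_state(): the state, without advancing time (a new reading comes with each control period).
- r.read_camera(name): name is "side" or "top"; returns the picture (384x512x3 uint8, red, green, blue); there is no depth.
- r.camera_info(name): a dict with "mtx" (3x3 intrinsics, pixels), "pose" (4x4, takes a point from camera to world coordinates). Camera axes: x right, y down, z forward; pixel columns grow to the right and rows downward; lengths in m; the calibration is good to about 2 mm. A picture is of the moment at which its call begins. camera_info takes no time and is no camera call.
- r.job_done(): hands the job in; it is judged then, once.
Trained networks look in the newest picture that a camera, given by its name, has taken for a name from the list of things; names that differ only in an ending like _2 or _b are one class to them, and where a whole thing is asked for, a point or a joint stands for the part that bears it (a point fixed in the world has none). Each returns a list of dicts, best first, with "p" (0 to 1); they miss things now and then, are a little off and sometimes report something else, mostly with a low value. They report only what shows in the picture. A call takes as long as a camera call.
- r.boxes_of(name, camera): "bbox" ([left, top, right, bottom] in pixels, round what is visible of it).
- r.place_of(name, camera): "uv" ([column, row] in pixels: a listed point, or the origin of a listed thing).
The state is a dict: "t": time; "q": joint angles; "qvel": joint speeds; "joint_torque": joint torques, N m; "eef_pos": TCP position; "orientation": TCP orientation; "contact_force": force on the tool from outside, world axes, zero at the start; "ft_torque": the same for the moment, N m; "width": finger opening in m; "grip_force": force on a finger pad.
Only numpy, scipy, OpenCV 4.12 (cv2) and the standard library are available. Lean on these libraries where they do the work, as an engineer would, in place of code of your own. Each camera call takes 0.05 s, during which the arm holds its last target. There are 200 camera calls.

## Working session

There is one attempt and no reset: what is moved stays moved. The work goes in short steps, Python scripts to look and compute and a shell command to move; the robot and the scene stay as the last step left them, time stands still between calls to the robot, and variables do not carry over. Pictures are saved under pics/ and viewed, at most 10 in all, crops included, and the job is handed in when it is done.

```bash
mkdir -p pics; cat > h.py <<'E'
import numpy as np, cv2
from station import r
def ray(cam,uv):
    i=r.camera_info(cam);K=np.array(i["mtx"]);P=np.array(i["pose"])
    d=P[:3,:3]@np.linalg.solve(K,[uv[0],uv[1],1]);return P[:3,3],d/np.linalg.norm(d)
def tri(uva,uvb,a="side",b="top"):
    o1,d1=ray(a,uva);o2,d2=ray(b,uvb)
    s=np.linalg.lstsq(np.c_[d1,-d2],o2-o1,rcond=None)[0]
    p,q=o1+s[0]*d1,o2+s[1]*d2;return (p+q)/2,np.linalg.norm(p-q)
E
python3 - <<'E'
from h import *
np.set_printoptions(precision=4,suppress=True)
ims={c:r.read_camera(c) for c in("side","top")}
for c in ims: cv2.imwrite(f"pics/{c}0.png",ims[c][:,:,::-1]); print(c,np.array(r.camera_info(c)["pose"]).tolist(),r.camera_info(c)["mtx"])
for n in "basket basket_grip basket_toe rack rack_channel rack_lip rack_bar rack_hood tray other_basket other_basket_toe upright_edge black_tin loupe ink_bottle".split():
    d={c:r.place_of(n,c) for c in ims}
    print(n,{c:[(np.round(k["uv"],1).tolist(),round(k["p"],2)) for k in d[c][:2]] for c in d})
    if d["side"] and d["top"]: p,e=tri(d["side"][0]["uv"],d["top"][0]["uv"]);print("   ",p,round(e,4))
s=r.read_state();print(s["t"],s["eef_pos"],s["orientation"],s["width"])
E
```

```text
side [[0.9860732178623383, -0.09732375816641275, 0.13486176296852817, 0.3839393496560814], [-0.16524928898720384, -0.48183831257696663, 0.8605373397024706, -0.9728294359625126], [-0.01876916364246095, -0.8708386340932212, -0.4912105372106909, 0.7595032090563939], [0.0, 0.0, 0.0, 1.0]] [[414.618    0.     253.6753]
 [  0.     414.618  192.5377]
 [  0.       0.       1.    ]]
top [[0.45216118618166723, -0.8024091910887607, 0.3894736855900134, -0.0021384188151488013], [-0.8918942345194726, -0.4109948334521037, 0.18870061289408152, -0.24352315865548765], [0.00865656639275124, -0.43269242763417815, -0.9015000426657391, 1.4440316446249415], [0.0, 0.0, 0.0, 1.0]] [[455.8005   0.     251.0502]
 [  0.     455.8005 184.2819]
 [  0.       0.       1.    ]]
basket {'side': [([253.3, 295.3], 0.8)], 'top': [([292.3, 241.0], 0.78), ([155.3, 213.1], 0.5)]}
    [ 0.5048 -0.1563 -0.0194] 0.0003
basket_grip {'side': [([253.2, 242.0], 0.95), ([315.0, 295.1], 0.4)], 'top': [([300.2, 219.9], 0.71), ([203.1, 154.4], 0.65)]}
    [ 0.5104 -0.1611  0.1597] 0.0068
basket_toe {'side': [([269.2, 263.1], 0.93)], 
[... 804 characters left out ...]
[0.4255 0.0455 0.1674] 0.0953
other_basket_toe {'side': [([254.7, 191.9], 0.85), ([245.5, 220.3], 0.52)], 'top': [([234.2, 170.6], 0.9)]}
    [0.5623 0.0933 0.1573] 0.0185
upright_edge {'side': [([254.9, 291.4], 0.62), ([266.0, 191.9], 0.61)], 'top': [([265.1, 181.3], 0.63)]}
    [ 0.6058  0.0057 -0.0963] 0.1762
black_tin {'side': [([213.0, 334.5], 0.79)], 'top': [([306.1, 286.4], 0.55)]}
    [ 0.3886 -0.2599 -0.0295] 0.0004
loupe {'side': [([206.0, 246.3], 0.63)], 'top': []}
ink_bottle {'side': [([197.7, 207.7], 0.46)], 'top': [([157.3, 212.0], 0.44), ([237.2, 171.8], 0.31)]}
    [ 0.3824  0.2968 -0.0038] 0.0024
1.6 [ 0.1655 -0.6544  0.2021] [0.     0.9923 0.1236 0.    ] 0.08812945480641297
```

```bash
python3 - <<'E'
import cv2
a=cv2.imread("pics/side0.png")[140:340,150:350];cv2.imwrite("pics/sidec.png",cv2.resize(a,(600,600),interpolation=2))
a=cv2.imread("pics/top0.png")[120:310,130:370];cv2.imwrite("pics/topc.png",cv2.resize(a,(758,600),interpolation=2))
E
```

```text
(no output)
```

View pics/sidec.png

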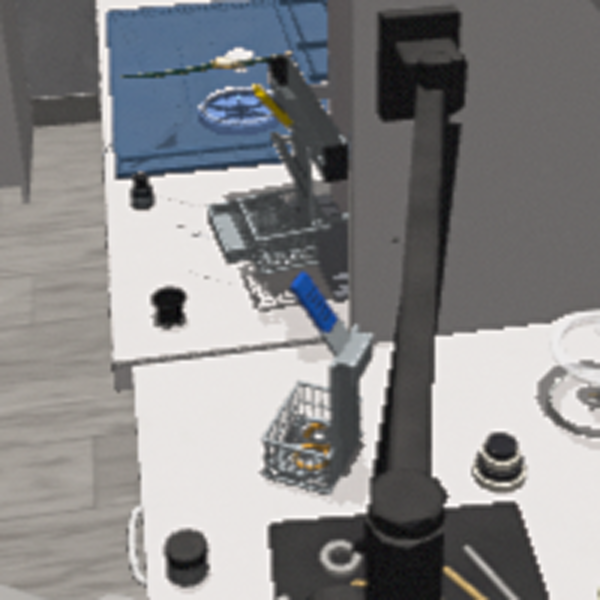

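View pics/topc.png

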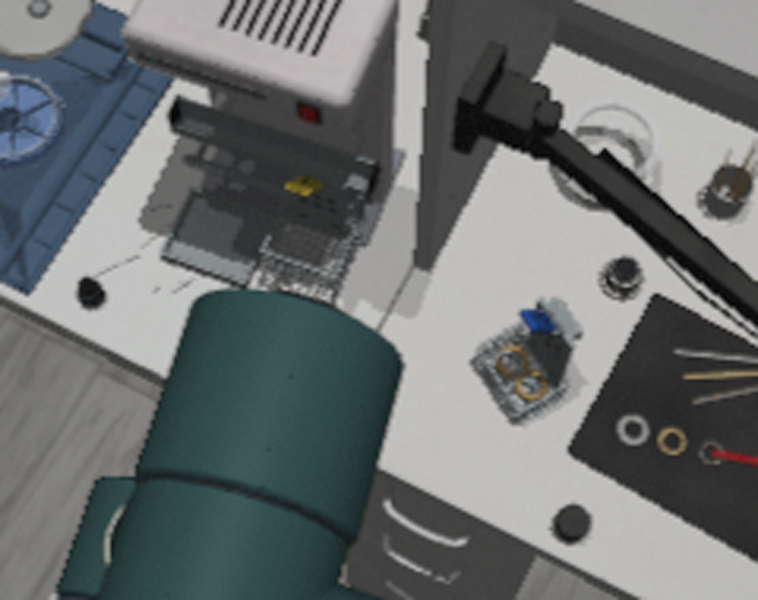

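The side crop shows the blue grip at about (254,241) full-frame and the toe at about (268,259). The basket stands at a yaw of about -45°. The top crop shows the grip at about (300,221), the yellow basket on the right-hand place, and the tray free on the left at about (196,197). The detections agree with this, so I'll fit the two poses next.

```bash
cat >> h.py <<'E'
from scipy.optimize import least_squares
from scipy.spatial.transform import Rotation as R
def proj(cam,p):
    i=r.camera_info(cam);P=np.array(i["pose"]);c=P[:3,:3].T@(np.asarray(p)-P[:3,3]);u=np.array(i["mtx"])@c;return u[:2]/u[2]
def fit(obs,x0,z,tilt=False):
    def T(x,p): return R.from_euler("z",x[2]).apply(p)+[x[0],x[1],z if len(x)<4 else x[3]]
    f=lambda x:np.concatenate([proj(c,T(x,p))-uv for c,p,uv in obs])
    s=least_squares(f,x0,loss="soft_l1",f_scale=1.5);return s.x,np.round(f(s.x).reshape(-1,2),1)
def look(specs,cams=("side","top"),n=1,gate=None):
    obs=[];names=[]
    for c in cams:
        for _ in range(n):
            r.read_camera(c)
            for nm,p in specs.items():
                for k in r.place_of(nm,c)[:2]:
                    if k["p"]>.45 and (gate is None or np.linalg.norm(np.array(k["uv"])-gate(c,p))<10): obs.append((c,np.array(p),np.array(k["uv"])));names.append((c,nm));break
    return obs,names
B={"basket":[0,0,0],"basket_grip":[.003,0,.165],"basket_toe":[.0445,0,.105]}
K={"rack_channel":[.05,0,.155],"rack_lip":[.04,0,.167],"rack_bar":[.034,0,.095],"tray":[0,.055,0],"other_basket_toe":[.0465,-.055,.155],"other_basket":[.002,-.055,.05]}
E
python3 - <<'E'
from h import *
np.set_printoptions(precision=4,suppress=True)
for S,x0,z in((B,[.505,-.156,-.75],-.005),(K,[.505,.157,0],0)):
    o,n=look(S)
    for X0 in (x0,x0+[z]):
        x,res=fit(o,X0,z);print(x)
    for a,b in zip(n,res.tolist()):print(a,b)
E
```

```text
[ 0.5073 -0.1576 -0.696 ]
[ 0.5039 -0.1629 -0.6912  0.0074]
('side', 'basket') [17.0, 70.8]
('side', 'basket_grip') [-2.0, -0.7]
('side', 'basket_toe') [-0.9, -0.4]
('top', 'basket') [0.5, -2.9]
('top', 'basket_grip') [-0.8, 1.0]
('top', 'basket_toe') [0.4, -0.6]
[0.5019 0.1361 0.2258]
[0.5013 0.1346 0.2226 0.0024]
('side', 'rack_channel') [0.7, -1.4]
('side', 'rack_lip') [1.8, -2.0]
('side', 'rack_bar') [0.0, -0.3]
('side', 'tray') [-5.1, 2.2]
('side', 'other_basket_toe') [1.5, 1.8]
('side', 'other_basket') [-1.1, -0.1]
('top', 'rack_channel') [3.1, 1.6]
('top', 'rack_lip') [-92.2, -118.0]
('top', 'rack_bar') [-0.9, 0.1]
('top', 'tray') [2.3, -0.1]
('top', 'other_basket_toe') [-0.7, 3.9]
('top', 'other_basket') [-0.1, -0.3]
```

```bash
python3 - <<'E'
from h import *
np.set_printoptions(precision=4,suppress=True)
xr=[.5019,.1361,.2258]
g=lambda c,p:proj(c,R.from_euler("z",xr[2]).apply(p)+[xr[0],xr[1],0])
o,n=look(K,n=2,gate=g); x,res=fit(o,xr,0);print(x)
for a,b in zip(n,res.tolist()):print(a,b)
def draw(im,c,x,z,segs,col):
    for s in segs:
        q=np.array([proj(c,R.from_euler("z",x[2]).apply(p)+[x[0],x[1],z]) for p in s]);cv2.polylines(im,[np.round(q*256).astype(int).reshape(-1,1,2)],False,col,1,shift=8)
xb=[.507,-.1575,-.696]
S=[[[.038,-.105,.167],[.038,.105,.167]],[[.058,-.105,.19],[.058,.105,.19]],[[-.043,.005,.016],[-.043,.105,.016],[.043,.105,.016],[.043,.005,.016],[-.043,.005,.016]],[[-.005,-.105,.346],[-.005,.105,.346]]]
Q=[[[-.031,-.041,.042],[-.031,.041,.042],[.031,.041,.042],[.031,-.041,.042],[-.031,-.041,.042]],[[.047,-.022,.13],[.047,.022,.13]],[[.018,0,.144],[-.012,0,.186]]]
out=[]
for c,(u,v) in(("side",(170,140)),("top",(140,120))):
    im=r.read_camera(c)[:,:,::-1].copy();draw(im,c,x,0,S,(0,0,255));draw(im,c,xb,-.005,Q,(0,255,0))
    out.append(cv2.resize(im[v:v+190,u:u+130 if c=="side" else u+190-60+60],None,fx=2.5,fy=2.5,interpolation=2))
cv2.imwrite("pics/ov.png",np.hstack(out))
E
```

```text
[0.5046 0.1424 0.1635]
('side', 'rack_channel') [-1.3, 0.1]
('side', 'rack_lip') [4.3, 0.3]
('side', 'rack_bar') [4.6, 1.2]
('side', 'tray') [-4.0, 0.4]
('side', 'other_basket_toe') [3.4, -0.9]
('side', 'other_basket') [-2.1, -0.0]
('side', 'rack_channel') [-0.2, -0.5]
('side', 'rack_lip') [4.4, -0.9]
('side', 'rack_bar') [0.6, -0.4]
('side', 'tray') [-4.2, 1.2]
('side', 'other_basket_toe') [3.1, -2.3]
('side', 'other_basket') [-0.8, -0.8]
('top', 'rack_channel') [2.9, -1.8]
('top', 'rack_lip') [2.6, 1.7]
('top', 'rack_bar') [-1.0, 0.7]
('top', 'tray') [0.2, -3.0]
('top', 'other_basket_toe') [-3.3, 1.5]
('top', 'rack_channel') [0.7, -0.7]
('top', 'rack_lip') [0.9, 1.6]
('top', 'rack_bar') [-2.8, 1.1]
('top', 'tray') [-1.5, -0.2]
('top', 'other_basket_toe') [-1.9, 2.2]
('top', 'other_basket') [1.1, -0.5]
```

View pics/ov.png

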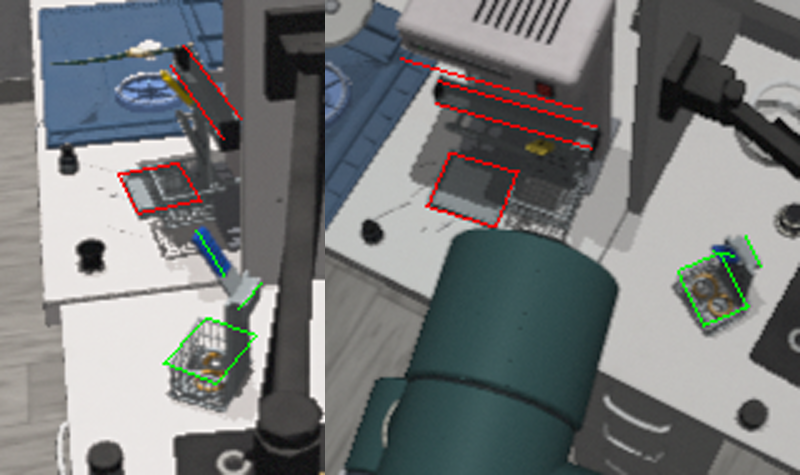

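The overlays fit: the red rail, tray and hood lines and the green basket top, grip and toe lie on the pictured things in both views. Next I rise and go to the pre-grasp pose.

```bash
python3 -m inch '[[[0,0,1],[0,0,0],1],[[0,0,1],[0,0,0],1]]'
python3 -m inch '[[[0,0,1],[0,0,0],1],[[0,0,1],[0,0,0],1],[[0,0,1],[0,0,0],1]]'
python3 -m inch '[[[0.56,1,0],[0,0,0.878],1],[[0.56,1,0],[0,0,0.878],1],[[0.56,1,0],[0,0,0.878],1],[[0.56,1,0],[0,0,0.878],1]]'
python3 -m inch '[[[0.56,1,0],[0,0,0.878],1],[[0.56,1,0],[0,0,0.878],1],[[0.56,1,0],[0,0,0.878],1],[[0.56,1,0],[0,0,0.878],1]]'
```

```text
t: 4.37
eef_pos: [0.165, -0.652, 0.279]
orientation: [-0.004, 0.992, 0.124, -0.0]
contact_force: [-0.5, -0.9, 1.1]
width: 0.0882
grip_force: 0.0
t: 4.62
eef_pos: [0.1663, -0.6577, 0.3737]
orientation: [0.008, 0.992, 0.124, 0.001]
contact_force: [0.6, 0.4, 1.6]
width: 0.0882
grip_force: 0.0
t: 4.95
eef_pos: [0.212, -0.572, 0.3629]
orientation: [0.0, 0.94, 0.341, 0.0]
contact_force: [-0.3, 0.4, 0.8]
width: 0.088
grip_force: 0.0
t: 5.28
eef_pos: [0.2566, -0.492, 0.3627]
orientation: [0.0, 0.843, 0.537, 0.0]
contact_force: [-0.4, -0.7, 1.1]
width: 0.0881
grip_force: 0.0
```

```bash
for i in 1; do python3 -m inch '[[[0.56,1,0],[0,0,0.878],1],[[0.56,1,0],[0,0,0.878],1],[[0.56,1,0],[0,0,0.878],1],[[0.56,1,0],[0,0,0.878],1]]'; done
python3 -m inch '[[[0.56,1,0],[0,0,0.878],1],[[0.56,1,0],[0,0,0.878],1],[[0.56,1,0],[0,0,0.878],1],[[0.56,1,0],[0,0,0.878],1]]'
python3 -m inch '[[[0.56,1,0],[0,0,0.878],1],[[0.56,1,0],[0,0,0.878],1],[[0.56,1,0],[0,0,0.878],1],[[0.56,1,0],[0,0,0.878],1]]'
python3 -m inch '[[[0.2,0.8,0],[-0.787,-0.935,0],1],[[0.2,0.8,0],[-0.787,-0.935,0],1],[[0.2,0.8,0],[-0.787,-0.935,0],1],[[0.2,0.8,0],[-0.787,-0.935,0],1],[[0.2,0.8,0],[-0.787,-0.935,0],1],[[0.2,0.8,0],[-0.787,-0.935,0],1],[[0.2,0.8,0],[-0.787,-0.935,0],1]]'
python3 - <<'E'
from h import *
s=r.read_state();print(s["q"],s["eef_pos"]);M=R.from_quat(np.roll(s["orientation"],-1)).as_matrix();print(M)
E
```

```text
t: 5.62
eef_pos: [0.3013, -0.412, 0.3626]
orientation: [0.001, 0.706, 0.708, 0.0]
contact_force: [0.0, -0.1, -1.1]
width: 0.0885
grip_force: 0.0
t: 5.95
eef_pos: [0.346, -0.332, 0.3624]
orientation: [0.001, 0.535, 0.845, 0.0]
contact_force: [-0.1, 0.2, -0.0]
width: 0.0881
grip_force: 0.0
t: 6.28
eef_pos: [0.3907, -0.2519, 0.3622]
orientation: [0.0, 0.338, 0.941, 0.0]
contact_force: [-0.2, -0.1, 0.2]
width: 0.0883
grip_force: 0.0
t: 6.87
eef_pos: [0.4044, -0.189, 0.3609]
orientation: [0.282, 0.325, 0.897, -0.103]
contact_force: [-1.0, -0.2, -0.2]
width: 0.0883
grip_force: 0.0
[-0.31013355 -0.68217261  2.21392157 -0.25191584  1.04993595 -1.12179181] [ 0.4043832  -0.18901156  0.36090412]
[[-6.29219195e-01  6.41532848e-01  4.38769654e-01]
 [ 5.25734785e-01  7.67095283e-01 -3.67651686e-01]
 [-5.72438765e-01 -6.57028179e-04 -8.19947211e-01]]
```

```bash
python3 -m inch '[[[0.5,0.4,-0.7],[0,0,0],1],[[0.87,0.74,-1],[0,0,0],1],[[0.87,0.74,-1],[0,0,0],1],[[0.87,0.74,-1],[0,0,0],1]]'
python3 - <<'E'
from h import *
np.set_printoptions(precision=4,suppress=True)
xb=[.507,-.1575,-.696]
g=lambda c,p:proj(c,R.from_euler("z",xb[2]).apply(p)+[xb[0],xb[1],-.005])
o,n=look(B,n=2,gate=g); x,res=fit(o,xb,-.005);print(x)
for a,b in zip(n,res.tolist()):print(a,b)
for z in [x]:
  w=R.from_euler("z",x[2]);gp=w.apply([.003,0,.165])+[x[0],x[1],-.005];tz=w.apply([.574,0,-.819]);T=gp+.019*tz
  s=r.read_state();d=T-s["eef_pos"];print("grip",gp,"tcp",T,"delta/.08",d/.08,"along",d@tz)
a=r.read_camera("side")[150:330,160:340,::-1];cv2.imwrite("pics/pre.png",cv2.resize(a,(540,540),interpolation=2))
E
```

```text
t: 7.2
eef_pos: [0.4769, -0.1285, 0.2768]
orientation: [0.278, 0.325, 0.898, -0.103]
contact_force: [0.0, -0.2, -0.3]
width: 0.0881
grip_force: 0.0
[ 0.5031 -0.1613 -0.5301]
('side', 'basket') [0.7, -0.9]
('side', 'basket_grip') [-0.4, -0.5]
('side', 'basket_toe') [-0.2, 0.9]
('side', 'basket') [-1.3, -0.2]
('side', 'basket_grip') [1.5, -0.3]
('side', 'basket_toe') [-0.7, 1.7]
('top', 'basket_grip') [1.4, -0.2]
('top', 'basket_toe') [-1.8, 0.3]
('top', 'basket') [1.2, -1.5]
('top', 'basket_grip') [1.0, 1.8]
('top', 'basket_toe') [-4.8, -1.0]
grip [ 0.5057 -0.1628  0.16  ] tcp [ 0.5151 -0.1683  0.1444] delta/.08 [ 0.501  -0.4631 -1.7224] along 0.1434553240185062
```

View pics/pre.png

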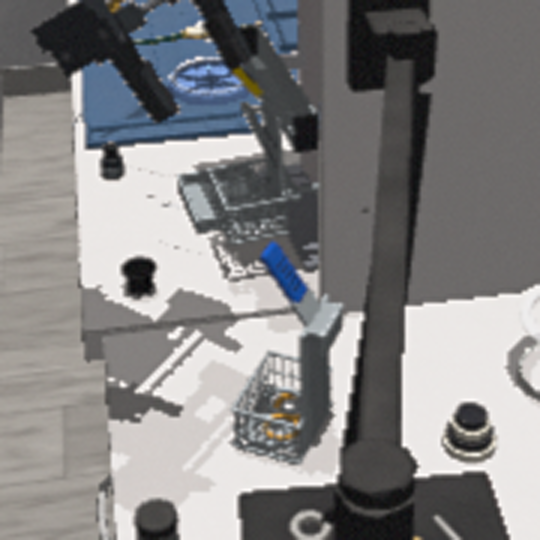

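The side view shows the open gripper at upper left (fingers at crop (110,60)), well clear, and the basket undisturbed with its grip at crop (283,270). The yaw is still uncertain (-0.53 against -0.70), so I'll check it with an enlarged overlay.

```bash
python3 - <<'E'
from h import *
Q=[[[-.031,-.041,.042],[-.031,.041,.042],[.031,.041,.042],[.031,-.041,.042],[-.031,-.041,.042]],[[.027,-.03,.13],[.047,-.022,.13],[.047,.022,.13],[.027,.03,.13],[.027,-.03,.13]],[[-.031,-.041,0],[-.031,.041,0]],[[-.031,-.041,0],[.031,-.041,0]]]
out=[]
for c,u,v in(("top",270,205),("side",230,225)):
  for x in([.507,-.1575,-.72],[.5031,-.1613,-.53]):
    im=cv2.resize(cv2.imread(f"pics/{c}0.png")[v:v+(60 if c=="top" else 85),u:u+60],None,fx=6 if c=="top" else 3.5,fy=6 if c=="top" else 3.5,interpolation=2)
    f=6 if c=="top" else 3.5
    for s in Q:
      q=np.array([proj(c,R.from_euler("z",x[2]).apply(p)+[x[0],x[1],-.005]) for p in s]);q=(q-[u,v]+.5)*f
      cv2.polylines(im,[np.round(q).astype(int).reshape(-1,1,2)],False,(0,255,0),1)
    out.append(im)
a=np.hstack(out[:2]);b=np.hstack(out[2:]);b=cv2.resize(b,None,fx=.0+360/b.shape[0]*.66,fy=360/b.shape[0]*.66)
w=np.zeros((a.shape[0]+b.shape[0],720,3),np.uint8);w[:a.shape[0]]=a;w[a.shape[0]:,:b.shape[1]]=b
cv2.imwrite("pics/yaw.png",w);print(w.shape)
E
```

```text
(598, 720, 3)
```

View pics/yaw.png

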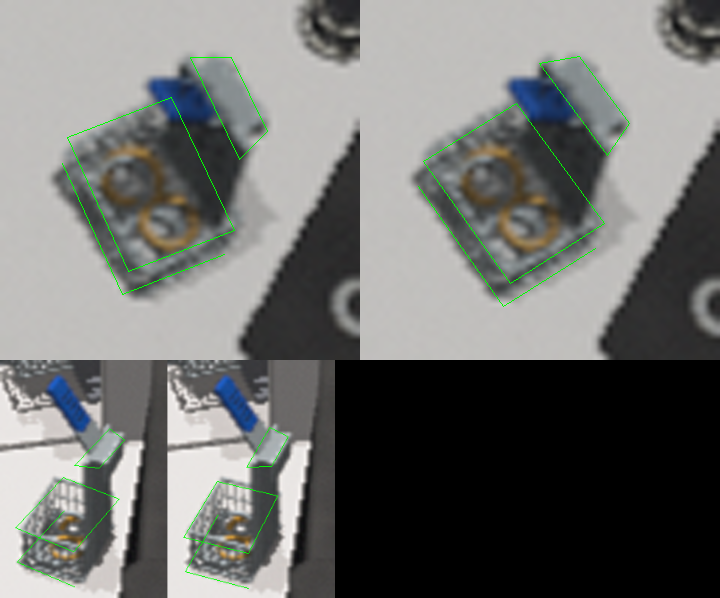

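The right-hand overlay (yaw -0.53) matches the rim corners and plate top (hook corner at (628,122)). The -0.72 one does not. I'll use -0.53.

```bash
python3 -m inch '[[[0.06,-0.12,-0.4],[0,0,0.34],1],[[0.13,-0.25,-0.8],[0,0,0.34],1],[[0.13,-0.25,-1],[0,0,0.34],1],[[0.13,-0.25,-1],[0,0,0.34],1]]'
python3 -m inch '[[[0.1,-0.06,-0.2],[0,0,0],1],[[0.2,-0.12,-0.4],[0,0,0],1],[[0.3,-0.18,-0.6],[0,0,0],1],[[0.37,-0.22,-0.72],[0,0,0],1],[[0.37,-0.22,-0.72],[0,0,0],1]]'
python3 - <<'E'
from h import *
im=r.read_camera("side");print(r.read_state()["contact_force"])
a=np.hstack([cv2.resize(im[190:320,200:310,::-1],None,fx=4,fy=4,interpolation=2)[:440],cv2.resize(r.read_camera("top")[180:290,250:340,::-1],None,fx=4,fy=4,interpolation=2)]);cv2.imwrite("pics/g.png",a)
E
```

```text
t: 8.38
eef_pos: [0.4812, -0.1518, 0.1954]
orientation: [0.285, 0.251, 0.922, -0.079]
contact_force: [-0.4, 0.3, 0.6]
width: 0.088
grip_force: 0.0
t: 8.8
eef_pos: [0.5154, -0.1684, 0.1435]
orientation: [0.289, 0.249, 0.921, -0.079]
contact_force: [-0.0, 0.4, -1.0]
width: 0.0883
grip_force: 0.0
[0.2860277  0.63591744 0.5427965 ]
```

View pics/g.png

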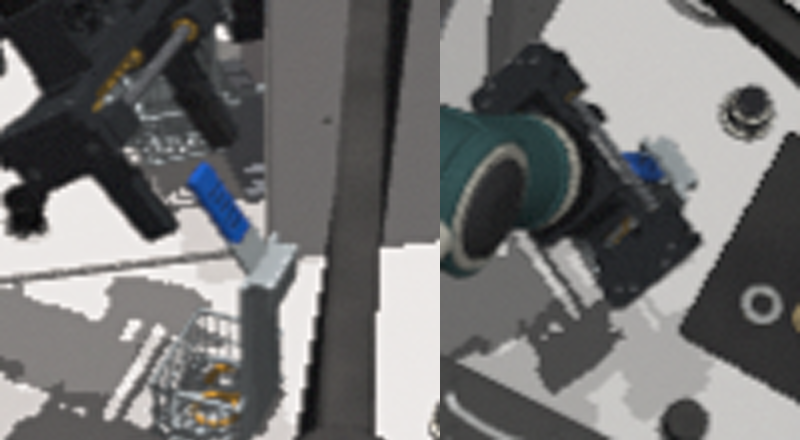

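```bash
python3 - <<'E'
from h import *
p=np.array([.5154,-.1684,.1435]);tz=np.array([.495,-.29,-.819]);
for c,u,v in(("side",200,190),("top",250,180)):
  for n,q in(("tcp",p),("grasp",p-.019*tz)): print(c,n,(proj(c,q)-[u,v])*4)
  for k in r.place_of("basket_grip",c)[:2]: print(k["p"],(np.array(k["uv"])-[u,v])*4)
y=np.array([.506,.863,0])
for s in(-1,1): print(s,(proj("side",p+s*.044*y)-[200,190])*4,(proj("side",p+s*.0615*y)-[200,190])*4)
E
```

```text
side tcp [228.23091065 232.97170716]
side grasp [211.05622329 208.74495875]
0.93 [216.  210.4]
top tcp [208.76096945 170.23841361]
top grasp [199.23774486 170.16839363]
0.71 [186.4 154.8]
-1 [202.10627421 275.85072153] [191.17754439 293.78831711]
1 [252.57713597 193.0116431 ] [261.80577527 177.86444829]
```

The picture shows the fingertips at crop (165,235) and (225,143), about 30 mm short of where the measured TCP projects. I'll take a fresh picture to see whether that one lagged.

```bash
python3 - <<'E'
from h import *
im=r.read_camera("side");top=r.read_camera("top");s=r.read_state();print(s["t"],s["eef_pos"],s["width"])
def mk(im,c,u,v,h,w):
    a=cv2.resize(im[v:v+h,u:u+w,::-1],None,fx=4,fy=4,interpolation=2)
    p=np.array(s["eef_pos"]);M=R.from_quat(np.roll(s["orientation"],-1)).as_matrix()
    for q in(p,p+.044*M[:,1],p-.044*M[:,1],p-.1*M[:,2]): cv2.circle(a,tuple(np.round((proj(c,q)-[u,v]+.5)*4).astype(int)),4,(0,0,255),-1)
    return a
cv2.imwrite("pics/g2.png",np.hstack([mk(im,"side",200,190,110,100),mk(top,"top",250,180,110,90)]))
old=cv2.imread("pics/g.png");print(old.shape)
E
```

```text
9.1 [ 0.51597539 -0.16861409  0.14627141] 0.08810737594583011
(440, 800, 3)
```

View pics/g2.png

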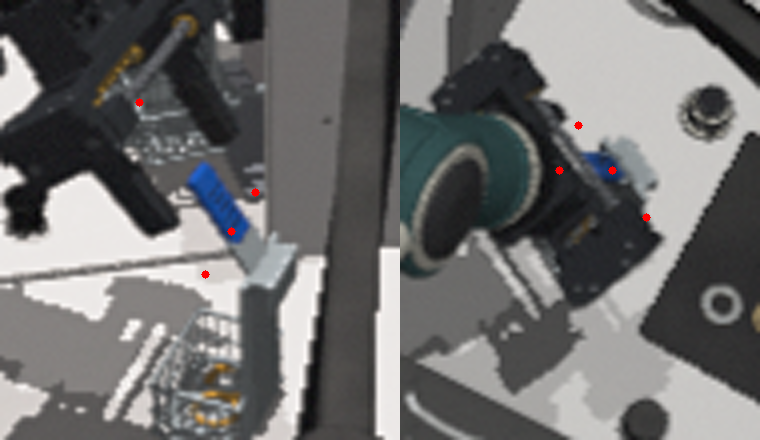

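The second picture is the same: front tip at crop (165,235), rear at (225,143), short of the red dots. I'll compare this with the earlier pre-grasp picture.

```bash
python3 - <<'E'
from h import *
np.set_printoptions(precision=1,suppress=True)
def mk(p,q): return np.array(p),R.from_quat(np.roll(q,-1)).as_matrix()
A=mk([.4769,-.1285,.2768],[.278,.325,.898,-.103]); Bq=mk([.516,-.1686,.1463],[.289,.249,.921,-.079])
for n,(p,M),u,v,f in(("pre",A,160,150,3),("now",Bq,200,190,4)):
  for d in(0,.015,.03,.04):
    print(n,d,*[(proj("side",p-d*M[:,2]+s*.053*M[:,1])-[u,v]+.5)*f for s in(-1,1)])
# 3D shift that explains the side tips at the same depth
s=r.read_state();print(s["q"],s["joint_torque"])
im=r.read_camera("top");cv2.imwrite("pics/topfull.png",im[:,:,::-1])
for c in("side","top"):
  for nm in("rack_channel","rack_bar","tray","basket_toe"):
    print(c,nm,[(np.array(k["uv"]),k["p"]) for k in r.place_of(nm,c)[:1]])
E
```

```text
pre 0 [195.4 165.2] [267.8 106.8]
pre 0.015 [185.2 148.3] [258.5  91.1]
pre 0.03 [174.9 131.3] [249.2  75.3]
pre 0.04 [168.  119.9] [243.   64.7]
now 0 [199.6 283.2] [260.2 183.7]
now 0.015 [185.4 263.4] [247.3 165.2]
now 0.03 [171.1 243.4] [234.3 146.5]
now 0.04 [161.5 230. ] [225.7 134. ]
[-0.3 -0.3  2.4 -0.3  0.5 -1. ] [  0.  -17.8 -35.   -0.7  -2.4  -0. ]
side rack_channel [(array([250.5, 182.7]), 0.77)]
side rack_bar [(array([247.9, 200.3]), 0.8)]
side tray [(array([233.6, 221.9]), 0.63)]
side basket_toe [(array([267.1, 261.8]), 0.81)]
top rack_channel [(array([213.8, 172.1]), 0.78)]
top rack_bar [(array([217.6, 182.7]), 0.67)]
top tray [(array([198. , 198.8]), 0.62)]
top basket_toe [(array([309.7, 223.6]), 0.79)]
```

```bash
python3 -m inch '[[[0,0,0],[0,0,0],0.45],[[0,0,0],[0,0,0],0.45],[[0,0,0],[0,0,0],0.45],[[0,0,0],[0,0,0],0.45],[[0,0,0],[0,0,0],0.45]]'
python3 - <<'E'
from h import *
im=r.read_camera("side");s=r.read_state();p=np.array(s["eef_pos"]);M=R.from_quat(np.roll(s["orientation"],-1)).as_matrix();print(p,s["width"])
u,v=200,190;a=cv2.resize(im[v:v+100,u:u+110,::-1],None,fx=5,fy=5,interpolation=2)
for q in(p,p-.019*M[:,2]): cv2.circle(a,tuple(np.round((proj("side",q)-[u,v]+.5)*5).astype(int)),3,(0,0,255),-1)
cv2.imwrite("pics/g3.png",a)
E
```

```text
t: 9.97
eef_pos: [0.5151, -0.1688, 0.1445]
orientation: [0.29, 0.249, 0.921, -0.079]
contact_force: [0.8, -0.5, -0.0]
width: 0.0567
grip_force: 0.0
[ 0.51514    -0.16878606  0.14447337] 0.05273704647403736
```

View pics/g3.png

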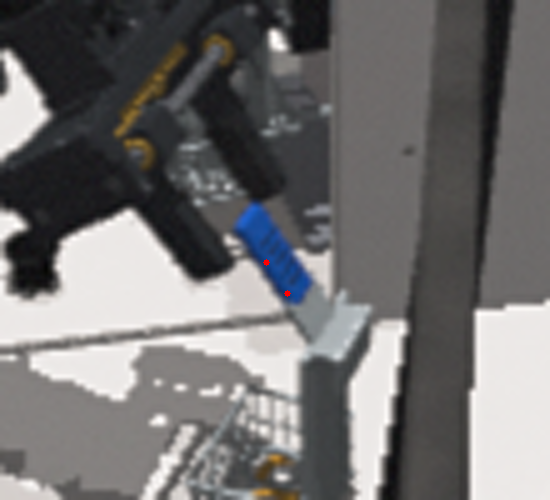

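At the reduced opening, the fingertips are at crop (210,270) and (268,195), while the grip runs from (250,205) to (300,300). So the fingers really are about 35–40 mm short along the tool axis. I'll advance in checked steps, watching the force and the pixels.

```bash
python3 -m inch '[[[0.05,-0.03,-0.06],[0,0,0],0.6],[[0.1,-0.06,-0.12],[0,0,0],0.6],[[0.15,-0.09,-0.18],[0,0,0],0.6],[[0.15,-0.09,-0.18],[0,0,0],0.6],[[0.15,-0.09,-0.18],[0,0,0],0.6]]'
cat > tips.py <<'E'
from h import *
im=r.read_camera("side");s=r.read_state();p=np.array(s["eef_pos"]);M=R.from_quat(np.roll(s["orientation"],-1)).as_matrix()
print("tcp px",proj("side",p),"contact",np.round(s["contact_force"],1),s["width"])
hsv=cv2.cvtColor(im,cv2.COLOR_RGB2HSV);g=im.mean(2)
b=(hsv[...,0]>105)&(hsv[...,0]<130)&(hsv[...,1]>150)&(hsv[...,2]>60);b[:225]=0
ys,xs=np.nonzero(b);print("blue",xs.min(),xs.max(),ys.min(),ys.max(),xs.mean(),ys.mean(),len(xs))
for y in range(214,262,2): print(y,"".join("B" if b[y,x] else "#" if g[y,x]<55 else "+" if g[y,x]<90 else "." for x in range(215,275)))
E
python3 tips.py
```

```text
t: 10.43
eef_pos: [0.5268, -0.1761, 0.129]
orientation: [0.289, 0.249, 0.921, -0.079]
contact_force: [0.0, 0.3, 0.1]
width: 0.0529
grip_force: 0.0
tcp px [262.34161596 254.19589338] contact [0.4 0.1 0.4] 0.05255684474134989
blue 247 261 230 249 253.98507462686567 239.76119402985074 134
214 ###################++++###+..+#######++...+++++++++.........
216 ##################+++##++...+#########...++++++++++.........
218 +###############+..+++###++.+###########+++++++++++.........
220 .##############+..+########+++###########++++++++++.........
222 #######++#####+.+###########+++###########+++++++++.........
224 #################+++#######+..+############++++++++.........
226 ################++++++####+.....+###########+++++++.........
228 #################+++++###+........+###########+++++.........
230 #######################+...++...++++B##########++++.........
232 #########################+++.+.+++BBBBB########.............
234 ####################+#######++...BBBBBBB########+++.........
236 #############################+++BBBBBBBBBB##+++++...........
238 ################+.+###########+...BBBBBBBB++.++...+.........
240 ############+.......+###########..+BBBBBBBB.................
242 #######+.............+############..+BBBBBBB................
244 ##+....................+###########...BBBBBBBB..............
246 .........................+##########+..+BBBBBBB.............
248 ...........................##########+..+BBBBB..............
250 ............................+######+........+...............
252 ............................................................
254 ............................................................
256 .........................................................++.
258 ........................................................+++.
260 .......................................................+++..
```

The fingers now straddle the grip with no contact. I'll go 12 mm further and close.

```bash
python3 -m inch '[[[0.035,-0.02,-0.06],[0,0,0],0.6],[[0.07,-0.04,-0.12],[0,0,0],0.6],[[0.07,-0.04,-0.12],[0,0,0],0.6],[[0.07,-0.04,-0.12],[0,0,0],0.6]]'
python3 tips.py
python3 -m inch '[[[0,0,0],[0,0,0],0],[[0,0,0],[0,0,0],0],[[0,0,0],[0,0,0],0],[[0,0,0],[0,0,0],0],[[0,0,0],[0,0,0],0],[[0,0,0],[0,0,0],0],[[0,0,0],[0,0,0],0]]'
```

```text
t: 10.82
eef_pos: [0.5325, -0.1792, 0.1198]
orientation: [0.29, 0.249, 0.921, -0.079]
contact_force: [-0.1, 0.1, -0.4]
width: 0.0528
grip_force: 0.0
tcp px [264.85190574 257.72912158] contact [0.8 0.2 0.8] 0.05307190222657338
blue 247 261 230 249 254.09420289855072 239.7536231884058 138
214 #########################++####++.+#####+.+++++++++.........
216 +######################+++####...+####+..++++++++++.........
218 .+####################+++###++..+#######+++++++++++.........
220 ..+#################++###+++..+##########++++++++++.........
222 ...+###############+..+++###+++###########+++++++++.........
224 ....##############+.++#######+++.+##########+++++++.........
226 ..+#######.+#####+++###########..+###########++++++.........
228 +##################++++#######++..############+++++.........
230 ###################+..+++####+..++++B###########+++.........
232 ####################+++++##++...++BBBBB#########............
234 ###########################+....+BBBBBBB#########++.........
236 ############################++++BBBBBBBBBB#######+..........
238 #######################+####
[... 196 characters left out ...]
#####+...BBBBBBBB..............
246 +########................###########+..+BBBBBBB.............
248 .+###.....................+##########+..+BBBBB..............
250 ............................+##########+....+...............
252 ..............................##########+...................
254 ..............................+#####++......................
256 .........................................................++.
258 ........................................................+++.
260 .......................................................+++..
t: 11.45
eef_pos: [0.533, -0.1792, 0.1208]
orientation: [0.291, 0.249, 0.92, -0.079]
contact_force: [-0.1, -0.4, 1.2]
width: 0.0238
grip_force: 29.9
```

The grip is good: width 23.8 mm at 30 N. Lifting.

```bash
python3 -m inch '[[[0,0,0.1],[0,0,0],0],[[0,0,0.3],[0,0,0],0],[[0,0,0.5],[0,0,0],0],[[0,0,0.7],[0,0,0],0],[[0,0,0.9],[0,0,0],0],[[0,0,1],[0,0,0],0],[[0,0,1],[0,0,0],0]]'
python3 - <<'E'
from h import *
np.set_printoptions(precision=4,suppress=True)
o,n=look(B,n=1);x,res=fit(o,[.5,-.16,-.53,.075],0);print(x)
for a,b in zip(n,res.tolist()):print(a,b)
E
python3 -m inch '[[[-0.1,0.05,0.1],[0,0,0],0],[[-0.25,0.1,0.25],[0,0,0],0],[[-0.4,0.15,0.4],[0,0,0],0],[[-0.5,0.2,0.55],[0,0,0],0],[[-0.5,0.2,0.55],[0,0,0],0]]'
python3 -m inch '[[[-0.1,0.2,0],[0,0,0.1],0],[[-0.2,0.4,0],[0,0,0.2],0],[[-0.3,0.6,0],[0,0,0.3],0],[[-0.4,0.8,0],[0,0,0.4],0],[[-0.5,1,0],[0,0,0.48],0]]'
```

```text
t: 12.03
eef_pos: [0.5339, -0.1795, 0.2033]
orientation: [0.292, 0.249, 0.92, -0.079]
contact_force: [-0.6, -1.1, -1.5]
width: 0.0235
grip_force: 29.9
[ 0.4993 -0.1606 -0.4773  0.0766]
('side', 'basket') [-3.8, 0.9]
('side', 'basket_grip') [45.3, -34.1]
('side', 'basket_toe') [-1.7, 3.1]
('top', 'basket') [0.9, -0.2]
('top', 'basket_grip') [0.8, -0.5]
('top', 'basket_toe') [-1.9, -0.7]
t: 12.85
eef_pos: [0.4932, -0.1631, 0.2472]
orientation: [0.292, 0.249, 0.92, -0.079]
contact_force: [0.8, 0.1, -1.8]
width: 0.0239
grip_force: 29.9
t: 13.27
eef_pos: [0.4523, -0.0828, 0.2433]
orientation: [0.297, 0.136, 0.944, -0.043]
contact_force: [0.9, -0.2, -3.4]
width: 0.0239
grip_force: 29.9
```

```bash
python3 -m inch '[[[-0.08,0.2,0],[0,0,0.1],0],[[-0.16,0.4,0],[0,0,0.2],0],[[-0.24,0.6,0],[0,0,0.3],0],[[-0.32,0.8,0],[0,0,0.4],0],[[-0.4,1,0],[0,0,0.48],0]]'
python3 -m inch '[[[0,0.2,0],[0,0,0.1],0],[[0,0.4,0],[0,0,0.2],0],[[0,0.6,0],[0,0,0.3],0],[[0,0.8,0],[0,0,0.4],0],[[0,1,0],[0,0,0.48],0]]'
python3 -m inch '[[[0,0.2,0],[0,0,0],0],[[0,0.4,0],[0,0,0],0],[[0,0.6,0],[0,0,0],0],[[0,0.8,0],[0,0,0],0],[[0,1,0],[0,0,0],0],[[0,1,0],[0,0,0],0],[[0,1,0],[0,0,0],0]]'
python3 - <<'E'
from h import *
np.set_printoptions(precision=4,suppress=True)
s=r.read_state();print(s["eef_pos"],s["q"])
xb=[.385,.15,.19,.117]
g=lambda c,p:proj(c,R.from_euler("z",xb[2]).apply(p)+[xb[0],xb[1],xb[3]])
o,n=look(B,n=2,gate=None);x,res=fit(o,xb,0);print(x)
for a,b in zip(n,res.tolist()):print(a,b)
xr=[.503,.139,.19]
g=lambda c,p:proj(c,R.from_euler("z",xr[2]).apply(p)+[xr[0],xr[1],0])
o,n=look(K,n=2,gate=g);x,res=fit(o,xr,0);print(x)
for a,b in zip(n,res.tolist()):print(a,b)
for c in("side","top"):cv2.imwrite(f"pics/{c}1.png",r.read_camera(c)[:,:,::-1])
E
```

```text
t: 13.68
eef_pos: [0.4204, -0.0029, 0.2434]
orientation: [0.3, 0.023, 0.954, -0.008]
contact_force: [-0.4, -0.7, -2.0]
width: 0.0235
grip_force: 29.9
t: 14.1
eef_pos: [0.4208, 0.0771, 0.2435]
orientation: [0.299, -0.092, 0.949, 0.028]
contact_force: [-0.1, 0.9, -1.9]
width: 0.0235
grip_force: 29.9
t: 14.68
eef_pos: [0.4204, 0.1577, 0.2434]
orientation: [0.299, -0.093, 0.949, 0.028]
contact_force: [-0.6, -1.0, -2.3]
width: 0.0232
grip_force: 29.9
[0.4204 0.1577 0.2434] [ 0.4047 -0.6744  2.4189 -0.1682  0.8057 -1.2811]
[ 0.3832  0.1526 -0.1163  0.1225]
('side', 'basket') [0.4, -2.0]
('side', 'basket_grip') [-0.4, -0.5]
('side', 'basket_toe') [-1.4, 6.4]
('side', 'basket') [0.3, -2.6]
('side', 'basket_grip') [-1.1, 0.3]
('side', 'basket_toe') [0.8, 4.2]
('top', 'basket') [0.8, -0.6]
('top', 'basket_grip') [0.3, 1.2]
('top', 'basket_toe') [-1.1, -0.7]
('top', 'basket') [1.3, -1.1]
('top', 'basket_grip') [-1.3, 2.8]
('top', 'basket_toe') [0.4, -1.8]
[0.5075 0.1452 0.1552]
('side', 'rack_channel') [-0.1, 0.4]
('side', 'rack_lip') [1.7, -0.1]
('side', 'rack_bar') [4.1, -1.5]
('side', 'tray') [-3.4, 1.5]
('side', 'other_basket_toe') [1.6, -0.2]
('side', 'other_basket') [-1.9, 1.5]
('side', 'rack_channel') [0.2, -0.2]
('side', 'rack_lip') [3.8, -1.3]
('side', 'rack_bar') [-1.6, 0.3]
('side', 'tray') [-5.5, -0.7]
('side', 'other_basket_toe') [2.3, -1.2]
('side', 'other_basket') [-0.1, 0.7]
('top', 'rack_channel') [1.3, -2.4]
('top', 'rack_lip') [3.0, 0.3]
('top', 'rack_bar') [-0.9, -0.5]
('top', 'tray') [2.2, -1.0]
('top', 'other_basket_toe') [-1.9, 1.6]
('top', 'other_basket') [-2.4, -0.5]
('top', 'rack_channel') [1.5, -0.6]
('top', 'rack_lip') [-0.3, 2.4]
('top', 'rack_bar') [-2.2, 0.6]
('top', 'tray') [-1.5, 1.3]
('top', 'other_basket_toe') [1.8, 0.5]
('top', 'other_basket') [-1.1, 0.2]
```

```bash
python3 - <<'E'
from h import *
S=[[[.038,-.105,.167],[.038,.105,.167]],[[.058,-.105,.19],[.058,.105,.19]],[[-.043,.005,.016],[-.043,.105,.016],[.043,.105,.016],[.043,.005,.016],[-.043,.005,.016]]]
Q=[[[-.031,-.041,.042],[-.031,.041,.042],[.031,.041,.042],[.031,-.041,.042],[-.031,-.041,.042]],[[.027,-.03,.13],[.047,-.022,.13],[.047,.022,.13],[.027,.03,.13],[.027,-.03,.13]]]
rows=[[],[]]
for c,u,v,w in(("top",150,110,140),("side",185,120,120)):
  raw=cv2.imread(f"pics/{c}1.png")[v:v+100,u:u+w];f=3
  im=cv2.resize(raw,None,fx=f,fy=f,interpolation=2);b=im.copy()
  for x,z,q,col in(([.5075,.1452,.155],0,S,(0,0,255)),([.502,.1355,.224],0,S,(0,255,255)),([.3855,.151,.19],.1175,Q,(0,255,0)),([.3832,.1526,-.116],.1225,Q,(255,0,255))):
    for s in q:
      t=np.array([proj(c,R.from_euler("z",x[2]).apply(p)+[x[0],x[1],z]) for p in s]);cv2.polylines(im,[np.round((t-[u,v]+.5)*f).astype(int).reshape(-1,1,2)],False,col,1)
  rows[0].append(im);rows[1].append(b)
cv2.imwrite("pics/ov2.png",np.vstack([np.hstack(k) for k in rows]))
E
```

```text
(no output)
```

View pics/ov2.png

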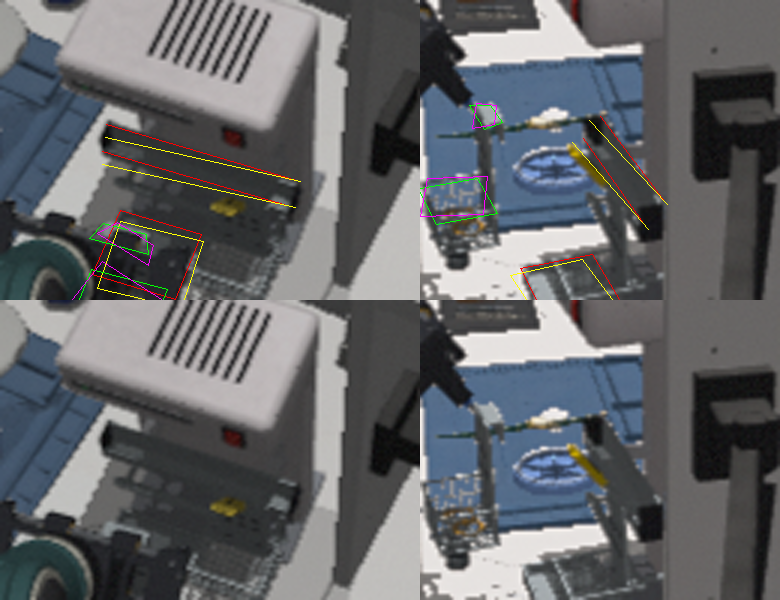

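The red rail model (yaw 0.155) lies on the pictured rail ends, with the back wall's top edge from (107,125) to (300,180). The green basket model matches the hook block in the side view at (485,112). I'll line up with the free place and approach the lip.

```bash
python3 -m inch '[[[-0.02,0.12,-0.15],[0,0,0],0],[[-0.04,0.25,-0.3],[0,0,0],0],[[-0.06,0.37,-0.45],[0,0,0],0],[[-0.06,0.37,-0.5],[0,0,0],0]]'
python3 -m inch '[[[0.2,0.03,0],[0,0,0],0],[[0.4,0.06,0],[0,0,0],0],[[0.6,0.09,0],[0,0,0],0],[[0.8,0.12,0],[0,0,0],0],[[0.98,0.155,0],[0,0,0],0],[[0.98,0.155,0],[0,0,0],0],[[0.98,0.155,0],[0,0,0],0]]'
cat > rel.py <<'E'
from h import *
import sys
np.set_printoptions(precision=4,suppress=True)
xr=np.array([.5075,.1452,.155])
s=r.read_state();p=np.array(s["eef_pos"]);M=R.from_quat(np.roll(s["orientation"],-1)).as_matrix()
yaw=np.arctan2(M[1,2],M[0,2]);W=R.from_euler("z",yaw);RR=R.from_euler("z",-xr[2])
pb=p+W.apply([-.035,0,-.126]);print("yaw",yaw,"tilt",np.arccos(-M[2,2]),"kin basket",pb,"F",np.round(s["contact_force"],1),s["grip_force"])
rk=lambda q:RR.apply(np.asarray(q)-[xr[0],xr[1],0])
print("kin rack origin",rk(pb),"toe",rk(pb+W.apply([.0445,0,.105])))
g=lambda c,q:proj(c,W.apply(q)+pb)
names=dict(B);o,n=look(B,n=2,gate=g)
def f(x): return np.concatenate([proj(c,R.from_euler("zy",[yaw,x[3]]).apply(q)+x[:3])-uv for c,q,uv in o])
sol=least_squares(f,[*pb,0],loss="soft_l1",f_scale=1.5).x
print("cam basket",sol[:3],"pitch",sol[3],"rack",rk(sol[:3]),"toe",rk(R.from_euler("zy",[yaw,sol[3]]).apply([.0445,0,.105])+sol[:3]))
for a,b in zip(n,np.round(f(sol).reshape(-1,2),1).tolist()):print(a,b)
for nm in("basket_toe","other_basket_toe","rack_lip","rack_channel"):
    d=[r.place_of(nm,c) for c in("side","top")]
    if all(d): q,e=tri(d[0][0]["uv"],d[1][0]["uv"]);print(nm,rk(q),round(e,4))
E
python3 rel.py
```

```text
t: 17.32
eef_pos: [0.4147, 0.1871, 0.2023]
orientation: [0.298, -0.092, 0.95, 0.028]
contact_force: [-0.8, 0.5, -3.1]
width: 0.0236
grip_force: 29.9
t: 17.9
eef_pos: [0.4947, 0.1982, 0.2045]
orientation: [0.299, -0.091, 0.95, 0.028]
contact_force: [-0.0, -0.1, -2.9]
width: 0.0234
grip_force: 29.9
yaw 0.18871448652852785 tilt 0.6100644555750807 kin basket [0.4603 0.1917 0.0785] F [-0.  -0.1 -2.9] 29.876957950441465
kin rack origin [-0.0395  0.0532  0.0785] toe [0.005  0.0547 0.1835]
cam basket [0.453  0.1873 0.0826] pitch 0.06379689516694902 rack [-0.0473  0.0501  0.0826] toe [0.0037 0.0505 0.1846]
('side', 'basket') [-0.8, -0.5]
('side', 'basket_grip') [-1.0, -0.6]
('side', 'basket_toe') [0.1, 3.4]
('side', 'basket') [-1.0, 0.2]
('side', 'basket_grip') [0.2, -1.8]
('side', 'basket_toe') [1.8, 2.6]
('top', 'basket') [1.5, 0.8]
('top', 'basket_grip') [-0.1, 2.5]
('top', 'basket_toe') [0.1, -2.1]
('top', 'basket') [0.6, -2.0]
('top', 'basket_toe') [-3.1, -0.8]
basket_toe [-0.0049  0.0354  0.2025] 0.0019
other_basket_toe [ 0.0366 -0.0643  0.1617] 0.0074
rack_lip [0.0373 0.0036 0.1671] 0.0001
rack_channel [0.0439 0.006  0.1523] 0.0093
```

```bash
python3 -m inch '[[[0.15,0.03,0],[0,0,0],0],[[0.3,0.06,0],[0,0,0],0],[[0.42,0.09,0],[0,0,0],0],[[0.48,0.1,0],[0,0,0],0],[[0.48,0.1,0],[0,0,0],0],[[0.48,0.1,0],[0,0,0],0]]'
python3 rel.py
```

```text
t: 19.6
eef_pos: [0.5325, 0.2066, 0.204]
orientation: [0.299, -0.091, 0.95, 0.028]
contact_force: [0.3, 0.4, -1.8]
width: 0.0238
grip_force: 29.9
yaw 0.18961244984509917 tilt 0.6098140825432462 kin basket [0.4982 0.2    0.078 ] F [ 0.3  0.4 -1.8] 29.88133145192478
kin rack origin [-0.0008  0.0556  0.078 ] toe [0.0437 0.0571 0.183 ]
cam basket [0.4972 0.1984 0.0808] pitch 0.014594592305441993 rack [-0.0019  0.0541  0.0808] toe [0.044  0.0554 0.1851]
('side', 'basket') [0.9, -2.4]
('side', 'basket_grip') [2.1, 0.0]
('side', 'basket_toe') [-0.3, 1.4]
('side', 'basket') [-1.3, -3.2]
('side', 'basket_grip') [-0.5, -0.2]
('side', 'basket_toe') [2.1, 0.4]
('top', 'basket') [-1.1, -1.4]
('top', 'basket_grip') [2.7, 1.0]
('top', 'basket_toe') [-1.5, 0.6]
('top', 'basket') [1.0, 0.1]
('top', 'basket_grip') [0.8, 3.0]
('top', 'basket_toe') [-2.5, -0.0]
basket_toe [0.0376 0.0451 0.1946] 0.0076
other_basket_toe [ 0.04   -0.0618  0.1586] 0.0106
rack_lip [0.038  0.0067 0.1582] 0.0092
rack_channel [0.0501 0.0072 0.1498] 0.003
```

```bash
python3 -m inch '[[[0.012,0.002,0],[0,0,0],0],[[0.025,0.004,0],[0,0,0],0],[[0.025,0.004,0],[0,0,0],0],[[0.025,0.004,0],[0,0,0],0]]'
python3 -m inch '[[[0.012,0.002,0],[0,0,0],0],[[0.02,0.003,0],[0,0,0],0],[[0.02,0.003,0],[0,0,0],0],[[0.02,0.003,0],[0,0,0],0]]'
python3 -m inch '[[[0,0,-0.03],[0,0,0],0],[[0,0,-0.06],[0,0,0],0],[[0,0,-0.09],[0,0,0],0],[[0,0,-0.12],[0,0,0],0],[[0,0,-0.12],[0,0,0],0],[[0,0,-0.12],[0,0,0],0]]'
python3 - <<'E'
from h import *
for i in range(6):
    r.read_camera("side");s=r.read_state();print(np.round(s["eef_pos"],4),np.round(s["contact_force"],1),np.round(s["ft_torque"],2))
im=cv2.imread
a=[cv2.resize(r.read_camera(c)[v:v+120,u:u+100,::-1],None,fx=4,fy=4,interpolation=2) for c,u,v in(("side",215,130),("top",160,120))]
cv2.imwrite("pics/fin.png",np.hstack(a))
E
```

```text
t: 21.13
eef_pos: [0.5347, 0.2071, 0.2043]
orientation: [0.299, -0.091, 0.949, 0.028]
contact_force: [-1.8, -0.1, -2.1]
width: 0.0237
grip_force: 29.9
t: 21.47
eef_pos: [0.5363, 0.2074, 0.2044]
orientation: [0.299, -0.091, 0.949, 0.028]
contact_force: [-1.1, -0.1, -1.1]
width: 0.0236
grip_force: 29.9
t: 21.97
eef_pos: [0.5359, 0.2072, 0.1941]
orientation: [0.299, -0.091, 0.95, 0.028]
contact_force: [-1.4, -1.0, -3.1]
width: 0.0234
grip_force: 29.9
[0.536  0.2072 0.1943] [-1.5 -0.  -3.2] [-0.14  0.72 -0.04]
[0.5361 0.2072 0.1944] [-0.1 -0.2 -2.8] [-0.12  0.74 -0.07]
[0.5362 0.2073 0.1946] [-0.9  0.3 -2.9] [-0.1   0.71 -0.07]
[0.5362 0.2073 0.1947] [-0.8  0.7 -3.2] [-0.03  0.74 -0.03]
[0.5362 0.2073 0.1947] [-1.1 -0.2 -2.3] [-0.14  0.77 -0.02]
[0.5363 0.2073 0.1948] [-1.3 -0.2 -2.9] [-0.1   0.72 -0.  ]
```

A mean Fx of about -1 N says the plate just touches the stand-off bar, so the x position is right. I'll back off a touch and lower in small steps.

```bash
cat > f.py <<'E'
from h import *
a=[]
for i in range(4):
    r.read_camera("side");s=r.read_state();a.append([*s["contact_force"],*s["ft_torque"]])
print("MEAN",np.round(s["eef_pos"],4),np.round(np.mean(a,0),2),s["width"],s["t"])
E
python3 -m inch '[[[-0.006,0,-0.03],[0,0,0],0],[[-0.006,0,-0.06],[0,0,0],0],[[-0.006,0,-0.09],[0,0,0],0],[[-0.006,0,-0.09],[0,0,0],0]]'; python3 f.py
python3 -m inch '[[[0,0,-0.02],[0,0,0],0],[[0,0,-0.04],[0,0,0],0],[[0,0,-0.04],[0,0,0],0]]' | sed -n 4p; python3 f.py
```

```text
t: 22.7
eef_pos: [0.5356, 0.2073, 0.1871]
orientation: [0.299, -0.091, 0.949, 0.028]
contact_force: [-1.5, 1.0, -2.0]
width: 0.0237
grip_force: 29.9
MEAN [0.5357 0.2073 0.1874] [-1.3  -0.66 -2.92 -0.07  0.7  -0.05] 0.02358698428851603 22.9
contact_force: [-1.6, 0.1, -2.9]
MEAN [0.5358 0.2073 0.1843] [-1.43 -0.04 -2.49 -0.08  0.72 -0.  ] 0.02334650584810676 23.35
```

```bash
for k in 1; do python3 -m inch '[[[0,0,-0.02],[0,0,0],0],[[0,0,-0.04],[0,0,0],0],[[0,0,-0.04],[0,0,0],0]]' | sed -n 4p; python3 f.py; done
python3 -m inch '[[[0,0,-0.02],[0,0,0],0],[[0,0,-0.03],[0,0,0],0],[[0,0,-0.03],[0,0,0],0]]' | sed -n 4p; python3 f.py
python3 rel.py | sed -n '1,4p;14,20p'
```

```text
contact_force: [-2.1, 0.1, -1.7]
MEAN [0.5357 0.2073 0.181 ] [-1.29 -0.2  -2.57 -0.07  0.73 -0.01] 0.023863830928989842 23.8
contact_force: [-1.4, -1.0, -1.8]
MEAN [0.5358 0.2073 0.1788] [-1.06 -0.52 -1.81 -0.08  0.74 -0.04] 0.0234455543241155 24.25
yaw 0.19023395702343787 tilt 0.6108504413384052 kin basket [0.5014 0.2007 0.0528] F [-1.3 -0.  -1.7] 29.94426271878183
kin rack origin [0.0026 0.0558 0.0528] toe [0.0471 0.0574 0.1578]
cam basket [0.4954 0.2034 0.0569] pitch 0.018506523315799116 rack [-0.003   0.0594  0.0569] toe [0.0434 0.0606 0.1611]
('side', 'basket') [-0.5, -2.8]
('top', 'basket_grip') [0.3, 2.0]
('top', 'basket_toe') [-3.6, -2.6]
basket_toe [0.0314 0.0415 0.1788] 0.0025
other_basket_toe [ 0.041  -0.0588  0.1526] 0.0241
rack_lip [ 0.0283 -0.0092  0.1835] 0.0135
rack_channel [0.0528 0.0113 0.1378] 0.0074
```

```bash
python3 -m inch '[[[0,0,-0.01],[0,0,0],0],[[0,0,-0.02],[0,0,0],0],[[0,0,-0.02],[0,0,0],0]]' | sed -n 4p; python3 f.py
python3 -m inch '[[[0,0,-0.01],[0,0,0],0],[[0,0,-0.02],[0,0,0],0],[[0,0,-0.02],[0,0,0],0]]' | sed -n 4p; python3 f.py
```

```text
contact_force: [-2.5, -0.4, -2.2]
MEAN [0.536  0.2075 0.1776] [-1.99 -0.09 -1.37 -0.06  0.69 -0.01] 0.02339951393005273 25.9
contact_force: [-4.0, 0.0, 3.0]
MEAN [0.5363 0.2076 0.1765] [-3.91 -0.22  2.31 -0.06  0.63 -0.02] 0.023286459921106114 26.35
```

Contact came at a computed toe height of 155 mm, which is the channel floor. I'll check it in a picture before releasing.

```bash
python3 - <<'E'
from h import *
a=[cv2.resize(r.read_camera(c)[v:v+110,u:u+w,::-1],None,fx=4,fy=4,interpolation=2) for c,u,v,w in(("side",195,130,95),("top",160,120,100))]
cv2.imwrite("pics/fin2.png",np.hstack(a))
E
```

```text
(no output)
```

View pics/fin2.png

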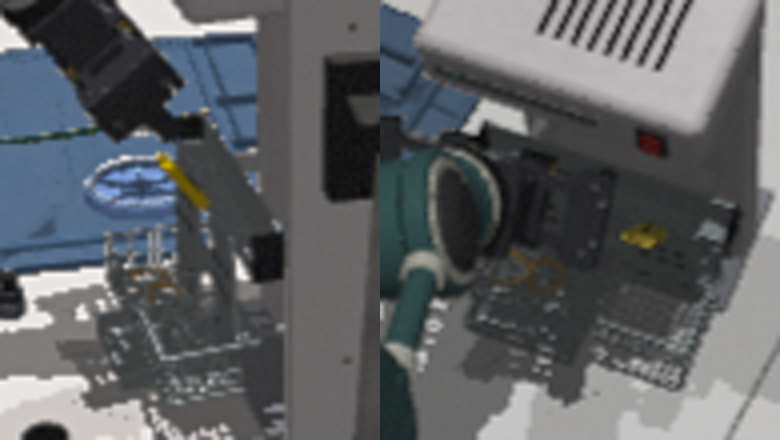

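The blue basket hangs in line with the yellow one. In the side view its body is at crop (145,265) behind the lip line, and the top view shows its rim beside the yellow basket's. I'll relieve the pressure, release and retreat along the tool axis.

```bash
python3 -m inch '[[[-0.01,0,0.01],[0,0,0],0],[[-0.01,0,0.01],[0,0,0],0],[[-0.01,0,0.01],[0,0,0],0]]' | sed -n 4,6p
python3 -m inch '[[[0,0,0],[0,0,0],0.35],[[0,0,0],[0,0,0],0.35],[[0,0,0],[0,0,0],0.35],[[0,0,0],[0,0,0],0.45],[[0,0,0],[0,0,0],0.5],[[0,0,0],[0,0,0],0.5]]'
python3 -m inch '[[[-0.07,-0.013,0.1],[0,0,0],0.5],[[-0.14,-0.026,0.2],[0,0,0],0.5],[[-0.28,-0.053,0.4],[0,0,0],0.5],[[-0.42,-0.08,0.61],[0,0,0],0.5],[[-0.56,-0.107,0.81],[0,0,0],0.5],[[-0.7,-0.135,1],[0,0,0],0.5],[[-0.7,-0.135,1],[0,0,0],0.5]]'
python3 - <<'E'
from h import *
np.set_printoptions(precision=4,suppress=True)
for S,x0 in((B,[.501,.2,.17,.05]),({"other_basket":[0,0,0],"other_basket_toe":[.0445,0,.105]},[.518,.091,.155,.05])):
    o,n=look(S,n=2,gate=lambda c,p:proj(c,R.from_euler("z",x0[2]).apply(p)+[x0[0],x0[1],x0[3]]));x,res=fit(o,x0,0);print(x,np.abs(res).max())
    xr=[.5075,.1452];print("rack",R.from_euler("z",-.155).apply([x[0]-xr[0],x[1]-xr[1],x[3]]))
E
```

```text
contact_force: [-1.6, -0.1, -0.3]
width: 0.0234
grip_force: 29.9
t: 27.2
eef_pos: [0.5353, 0.2074, 0.1767]
orientation: [0.3, -0.091, 0.949, 0.028]
contact_force: [-0.5, 0.5, -1.6]
width: 0.0441
grip_force: 0.0
t: 27.78
eef_pos: [0.4796, 0.1974, 0.2624]
orientation: [0.303, -0.091, 0.948, 0.03]
contact_force: [0.8, 0.7, 1.2]
width: 0.0442
grip_force: 0.0
[ 0.4944  0.2012 -0.0672  0.0545] 4.6
rack [-0.0043  0.0573  0.0545]
[0.5167 0.0834 0.0249 0.054 ] 4.9
rack [-0.0004 -0.0625  0.054 ]
```

```bash
python3 -m inch '[[[-0.2,-0.04,0.25],[0,0,0],0.5],[[-0.4,-0.08,0.5],[0,0,0],0.5],[[-0.4,-0.08,0.5],[0,0,0],0.5],[[-0.4,-0.08,0.5],[0,0,0],0.5],[[-0.4,-0.08,0.5],[0,0,0],0.5],[[-0.4,-0.08,0.5],[0,0,0],0.5]]'
python3 - <<'E'
from h import *
for i in range(3):
    r.read_camera("side");print([(nm,np.round(r.place_of(nm,"side")[0]["uv"],1)) for nm in("basket","basket_toe","basket_grip","other_basket_toe","other_basket")])
print(r.job_done())
E
```

```text
t: 29.68
eef_pos: [0.4469, 0.19, 0.2948]
orientation: [0.299, -0.091, 0.95, 0.028]
contact_force: [0.1, -0.1, -0.4]
width: 0.044
grip_force: 0.0
[('basket', array([233.2, 204.9])), ('basket_toe', array([240.3, 173.2])), ('basket_grip', array([230.7, 158.6])), ('other_basket_toe', array([255.3, 189.6])), ('other_basket', array([243.9, 221.3]))]
[('basket', array([232.1, 206.4])), ('basket_toe', array([265. , 195.6])), ('basket_grip', array([246.4, 179.9])), ('other_basket_toe', array([251.1, 190. ])), ('other_basket', array([242.7, 223.2]))]
[('basket', array([234.8, 205.3])), ('basket_toe', array([244.6, 171.7])), ('basket_grip', array([231.2, 159.9])), ('other_basket_toe', array([253.7, 190.8])), ('other_basket', array([314.9, 295. ]))]
the job is handed in; nothing more can be done
None
```

The job is handed in: the blue-handled basket hangs on the rail at the free place above the tray, set down gently and released, and the yellow basket stayed seated; I got no verdict back, and the camera's estimate of how square it hangs is noisy (roughly 0.1 rad).

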